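# Spring-punch the two cord-handle holes in a chopping board

## Robot

A 7-joint arm with a two-finger parallel gripper is mounted at the origin on a cart in front of the work surface, level with it; the furniture and walls round the work are solid. World frame = base frame: x ahead of the robot, y to its left, z up, the work surface at z = 0. Lengths are in m, angles in rad, forces in N, time in s.
With the tool pointing down it reaches from about 0.4 to 0.85 m from the base axis. Payload 10.4 kg.
Tool frame: the origin (TCP) lies midway between the tips of the shut fingers; the grasp point (between the pads) lies 19 mm behind it; z points along the fingers, y is the line along which they close (so a half turn about z gives the same grasp; the last joint's range is limited). The gripper opens to 85 mm and grips with 20 to 120 N. Pads are 22 mm wide; open, the fingers measure 114 mm over their backs; the gripper's body (76 mm by 85 mm) begins 54 mm behind the grasp point. The pads swing forward as they close: fully open they stand 13 mm farther back than shut.
Start: joints at [1.317, 0.332, -0.065, 1.46, 0.022, 1.35, -0.088], TCP at [0.143, -0.608, 0.231] pointing down, gripper open.
Joint ranges: [-2.6, 2.6], [-0.5, 2.12], [-1.47, 1.34], [0.16, 2.42], [-1.27, 4.41], [0.06, 2.06], [-2.6, 2.6]. Speed limits (rad/s): [2.22, 2.22, 2.79, 2.79, 3.14, 3.14, 3.14].

## Interface

Orientations are given as a unit quaternion [x, y, z, w].
In Python, from workcell import monitor, eyes, manip gives the robot as it stands.
- The arm moves only by the tool send_rows, never from a script. Its arguments are lists of equal length, an entry for each row: "offset": the shift along the tool's x, y, z in mm, a list of three; "roll": the turn about the tool's z in rad. In form: {"offset": [[tx, ty, tz], ...], "roll": [roll, ...]}. A call has exactly 5 rows; each row is the pose to reach, as a shift and turn from the pose commanded when the call began, along the tool's axes at that moment; what a row does not reach only later rows make up. A row lasts 1/12 s, in which the tool goes at most 41.7 mm and 7.16 degrees, less where a joint would pass 70% of its speed; a pose out of reach is approached as far as the arm can. A call with a gripper value outside its range is refused whole. "jaw" is the opening, from 0 (shut) to 1 (fully open), set as the call begins (left out, the last holds). The fingers move at their own pace and stop on an object; "newtons" is the grip in N (left out, the last holds). Time passes only in rows, so rows that repeat a pose let the fingers close, or fill a call up. It gives the time, the measured TCP pose, the force and the opening at its end, in the units of the state.
- monitor.get_obs(): the state, without advancing time (a new reading comes with each control period).
- eyes.camera(name): name is "side" or "top"; returns (picture, depth): 480x640x3 uint8, blue, green, red; 480x640 float32, m along the optical axis (not along the pixel's ray), 0 where there is no reading.
- eyes.camera_params(name): a dict with "fovy" (degrees; the focal length in pixels is half the picture's height over the tangent of half this angle, whatever the lens; pixels are square), "cx", "cy" (the principal point, pixels), "R" (3x3) and "t" (3): a world point X has camera coordinates R X + t. Camera axes: x right, y down, z forward; pixel columns grow to the right and rows downward; lengths in m; the calibration is good to about 2 mm. A picture is of the moment at which its call begins. camera_params takes no time and is no camera call.
- manip.hand_in(): hands the job in, once; it reports no verdict.
The state is a dict: "clock": time; "joint_pos": joint angles; "joint_velocities": joint speeds; "tau": joint torques, N m; "position": TCP position; "ee_rot": TCP orientation; "ft_force": force on the tool from outside, world axes, zero at the start; "torque": the same for the moment, N m; "grip_width": opening from 0.0 (shut) to 1.0 (fully open).
Only numpy, scipy, OpenCV 4.12 (cv2) and the standard library are available. Lean on these libraries where they do the work, as an engineer would, in place of code of your own. Each camera call takes 0.05 s, during which the arm holds its last target. There are 200 camera calls.

## Task

The chopping board is to get a cord handle, so its two holes must be marked: press the two outer spring punches of the jig that is clamped on the board straight down, each until its spring trips with a snap, and let them come back up. Leave the middle punch alone; it is for a hanging hole that this board does not get.

Things in the scene. Friction and masses are not known exactly. Their poses are not given: they have to be found in the camera images.
- jig: Fixed aluminium bar, 236 x 44 x 20 mm, clamped across the near end of a 22 mm wooden board. Three equal upright punches in a row stand on it: dark collar, steel plunger, flat round cap 28 mm wide. Origin: centre of the bar's underside, 22 mm above the worktop. z up; x along the bar to the robot's left. Punches at y = 0, x = +64, 0, -64 mm; cap tops at z = 92 mm when up, collar tops at z = 48 mm.
- left_striker (a joint): Striker in the left punch (jig x = +64 mm), metres, positive down: 0 cocked; it goes down with the cap to the trip at 0.008, then jumps ahead and stays at 0.014 (fired), as the brass pointer on the collar shows. The cap needs 4 N at first, up to 13 N at about 4 mm, then less. Let go before the trip, cap and striker return.
- right_striker (a joint): The same in the right punch (jig x = -64 mm): 0 cocked, 0.014 fired. After the trip about 4 N is left on the cap; it has a hard stop 14 mm below its top position, so a stroke of 11 to 13 mm is good. Released, the cap springs back up while the striker stays fired.
- middle_striker (a joint): The same in the middle punch (jig x = 0): 0 cocked, 0.014 fired. This one must stay cocked.

How it is judged:
At the end, for the whole second after the job is handed in: The left and right strikers have fired (each is more than 11 mm down; a fired one rests at 14 mm) and the middle one is still cocked (below 3 mm) (value of joint each of left_striker, right_striker above 0.011 m and value of joint middle_striker below 0.003 m); the robot touches nothing.
It fails at once if the middle punch is pressed (its striker is moved by more than 4 mm) (value of joint middle_striker above 0.004 m).
It also fails if it takes over 32 s, if anything falls off the work surface, if the arm or the gripper's body presses on something with over 40 N, if the wrist force passes 120 N, or if a joint passes its speed limit or range.

## Working session

There is one attempt and no reset: what is moved stays moved. The work goes in short steps, Python scripts to look and compute and a tool call to move; the robot and the scene stay as the last step left them, time stands still between calls to the robot, and variables do not carry over. Pictures are saved under pics/ and viewed, on a budget of 10 in all, crops included, one or two more only if the job needs it, and the job is handed in when it is done.

Besides the shell and the picture viewer there is one more tool, called after "Emit:" by a JSON object that holds its "method" and its "body", one argument or row to a line. send_rows: Moves the arm, as the interface text tells. Its arguments: {"type":"object","properties":{"offset":{"type":"array"},"roll":{"type":"array"},"jaw":{"type":"number"},"newtons":{"type":"number"}},"required":["offset","roll"]}

```bash
mkdir -p pics; ls; cat > h.py <<'E'
from workcell import monitor, eyes, manip
import numpy as np, cv2
def cam(n):
    im,d=eyes.camera(n); p=eyes.camera_params(n); return im,d,p
def world(d,p,u,v):
    f=240/np.tan(np.radians(p["fovy"])/2); z=d[v,u]
    c=np.stack([(u-p["cx"])/f*z,(v-p["cy"])/f*z,z],-1)
    return (c-np.array(p["t"]))@np.array(p["R"])
def cloud(d,p):
    v,u=np.mgrid[:480,:640]; return world(d,p,u,v)
E
python3 - <<'E'
from h import *
for n in("side","top"):
    im,d,p=cam(n); cv2.imwrite(f"pics/{n}0.png",im); np.savez(f"{n}0.npz",im=im,d=d); print(n,p)
print(monitor.get_obs())
E
```

```text
pics
side {'fovy': 44.60998323401104, 'cx': 307.36039579746614, 'cy': 235.53243265972466, 'R': array([[-0.86310202, -0.5050039 ,  0.00509512],
       [-0.28297284,  0.47522323, -0.83312019],
       [ 0.41830762, -0.7205095 , -0.55306852]]), 't': array([0.56352813, 0.09280005, 0.84872292])}
top {'fovy': 48.620307736093736, 'cx': 321.7946839294736, 'cy': 240.3810868883117, 'R': array([[ 0.04502857, -0.99896959, -0.00567344],
       [-0.96993583, -0.04235885, -0.23964603],
       [ 0.23915878,  0.01629379, -0.97084375]]), 't': array([0.21808361, 0.55268736, 0.78611707])}
{'clock': 0.1, 'joint_pos': array([ 1.31740241,  0.33279144, -0.06471208,  1.46084187,  0.0216486 ,
        1.34992582, -0.08850728]), 'joint_velocities': array([-2.01790019e-03, -1.25381049e-03, -5.75413180e-04, -1.08343010e-03,
       -5.15531184e-04,  5.21521230e-05, -9.27408617e-04]), 'tau': array([ 2.33006496e-03, -6.26747918e+01,  4.96603351e-02, -3.92426705e+01,
        1.63727067e-02,  7.03875470e-03,  3.80341305e-05]), 'position': array([ 0.14287992, -0.60810334,  0.2306137 ]), 'ee_rot': array([ 9.93347015e-01,  1.15157735e-01, -1.23391516e-04, -6.22739542e-04]), 'ft_force': array([-1.01466507,  1.12742806,  0.16429583]), 'torque': array([-0.02032711,  0.01883785, -0.00757964]), 'grip_width': 0.999835226952234}
```

View pics/top0.png

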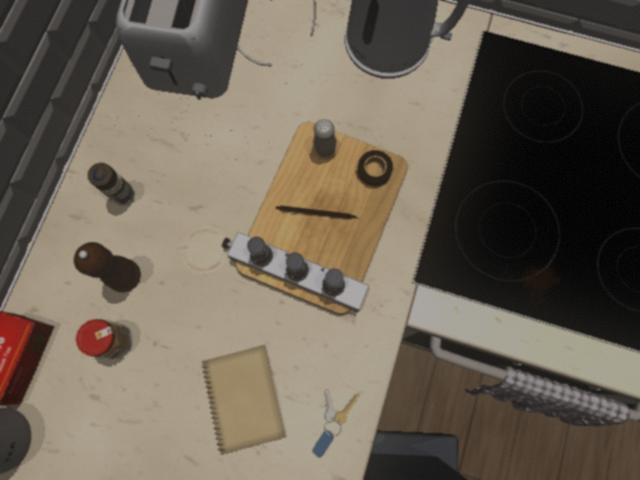

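View pics/side0.png

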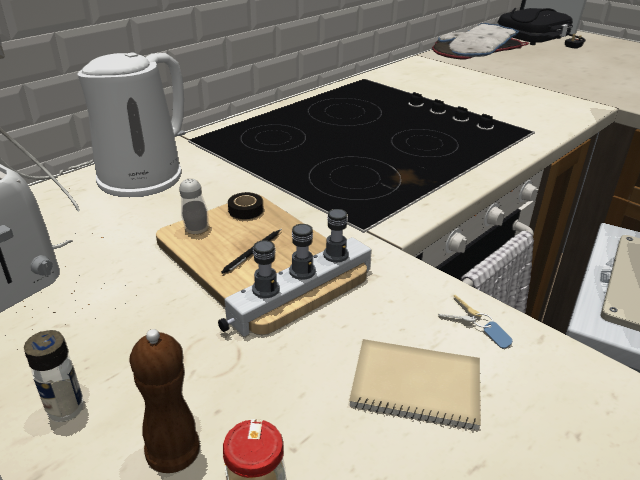

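The top view shows the three caps near (259,247), (296,264) and (333,281). The side view shows them near (264,250), (302,233) and (337,217), with a salt shaker behind. I'll get the cap positions from depth next.

```bash
python3 - <<'E'
from h import *
from scipy.spatial.transform import Rotation as Ro
for n,box in(("top",(225,225,375,310)),("side",(235,195,365,290))):
    z=np.load(n+"0.npz"); p=eyes.camera_params(n); W=cloud(z["d"],p)
    m=np.zeros((480,640),np.uint8); x0,y0,x1,y1=box
    s=(slice(y0,y1),slice(x0,x1)); m[s]=((W[s][...,2]>.108)&(W[s][...,2]<.122)&(z["d"][s]>0))
    k,l,st,c=cv2.connectedComponentsWithStats(m)
    for i in range(1,k):
        if st[i,4]>25:
            P=W[l==i]; t=P[P[:,2]>np.median(P[:,2])-.004]; print(n,st[i,4],c[i].round(),"mean",t.mean(0).round(4),"mid",((t.min(0)+t.max(0))/2).round(4),"size",np.ptp(t,0).round(3))
o=monitor.get_obs(); print(Ro.from_quat(o["ee_rot"]).as_matrix().round(3))
E
```

```text
top 286 [256. 246.] mean [0.5189 0.3414 0.1144] mid [0.519  0.3413 0.1141] size [0.027 0.027 0.007]
top 281 [294. 261.] mean [0.4972 0.2813 0.1144] mid [0.4975 0.282  0.1143] size [0.028 0.028 0.008]
top 288 [334. 277.] mean [0.4752 0.2217 0.1145] mid [0.4757 0.2222 0.1145] size [0.028 0.027 0.008]
side 231 [337. 215.] mean [0.4737 0.2244 0.1138] mid [0.4749 0.2228 0.1131] size [0.028 0.029 0.006]
side 260 [302. 231.] mean [0.4955 0.2842 0.1139] mid [0.4959 0.2818 0.1132] size [0.029 0.03  0.006]
side 297 [264. 248.] mean [0.5176 0.344  0.1138] mid [0.5187 0.3425 0.1134] size [0.028 0.029 0.007]
[[ 0.973  0.229 -0.   ]
 [ 0.229 -0.973  0.001]
 [-0.    -0.001 -1.   ]]
```

Emit:
{"method": "send_rows", "body": {
  "offset": [
    [35,-17,0],
    [70,-34,0],
    [106,-51,0],
    [142,-68,0],
    [178,-85,0]
  ],
  "roll": [0,0,0,0,0],
  "jaw": 0,
  "newtons": 60
}}

```text
clock: 0.52
position: [0.2979, -0.4834, 0.231]
ee_rot: [0.993, 0.115, -0.0, -0.0]
ft_force: [-0.1, -1.2, -0.4]
grip_width: 0.297
```

Emit:
{"method": "send_rows", "body": {
  "offset": [
    [35,-17,0],
    [70,-34,0],
    [106,-51,0],
    [142,-68,0],
    [178,-86,0]
  ],
  "roll": [0,0,0,0,0]
}}

```text
clock: 0.93
position: [0.4515, -0.3592, 0.2311]
ee_rot: [0.993, 0.115, -0.0, -0.0]
ft_force: [0.3, -0.6, 0.4]
grip_width: 0.003
```

Emit:
{"method": "send_rows", "body": {
  "offset": [
    [10,-37,0],
    [21,-75,0],
    [31,-112,0],
    [42,-149,0],
    [52,-187,0]
  ],
  "roll": [0,0,0,0,0]
}}

```text
clock: 1.35
position: [0.4579, -0.1648, 0.231]
ee_rot: [0.993, 0.115, -0.0, 0.0]
ft_force: [1.1, 0.3, 0.7]
grip_width: 0.002
```

Emit:
{"method": "send_rows", "body": {
  "offset": [
    [10,-37,0],
    [21,-75,0],
    [31,-112,0],
    [42,-149,0],
    [52,-187,0]
  ],
  "roll": [0,0,0,0,0]
}}

```text
clock: 1.77
position: [0.4657, 0.029, 0.2312]
ee_rot: [0.993, 0.115, -0.0, 0.0]
ft_force: [0.4, -0.3, -0.1]
grip_width: 0.001
```

Emit:
{"method": "send_rows", "body": {
  "offset": [
    [10,-37,0],
    [21,-75,5],
    [31,-112,15],
    [42,-149,30],
    [52,-186,50]
  ],
  "roll": [0,0,0,0,0]
}}

```text
clock: 2.18
position: [0.4745, 0.2211, 0.1824]
ee_rot: [0.993, 0.115, 0.001, -0.0]
ft_force: [1.0, -0.3, -0.0]
grip_width: -0.002
```

Emit:
{"method": "send_rows", "body": {
  "offset": [
    [0,0,15],
    [0,0,30],
    [0,0,40],
    [0,0,40],
    [0,0,40]
  ],
  "roll": [0,0,0,0,0]
}}

```text
clock: 2.6
position: [0.4741, 0.2184, 0.1419]
ee_rot: [0.993, 0.115, -0.0, 0.0]
ft_force: [0.5, -0.2, 0.1]
grip_width: 0.002
```

```bash
python3 - <<'E'
from h import *
im,d,p=cam("side"); a=im[150:330,200:420]
i2,d2,_=cam("top"); b=i2[190:340,220:400]
cv2.imwrite("pics/c1.png",np.hstack([cv2.resize(a,(440,360)),cv2.resize(b,(360,360))]))
o=monitor.get_obs(); print(o["position"],o["joint_pos"].round(2),o["ft_force"])
E
```

```text
[0.47474866 0.21868128 0.14295291] [ 0.19  0.27 -0.81  1.81  0.21  1.15 -2.02] [ 0.09134091 -0.48259176  1.28065009]
```

View pics/c1.png

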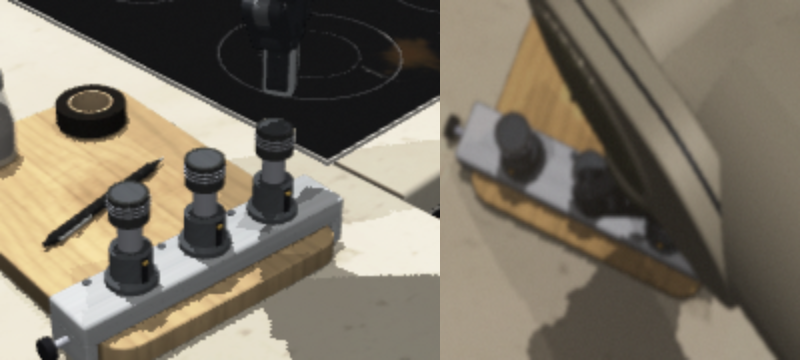

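The crop shows the shut fingertips at about (278,95), directly over the right cap at (275,135). I'll shift about 4 mm to centre on it, then press.

Emit:
{"method": "send_rows", "body": {
  "offset": [
    [2,-3,6],
    [2,-3,14],
    [2,-3,20],
    [2,-3,24],
    [2,-3,24]
  ],
  "roll": [0,0,0,0,0]
}}

```text
clock: 3.12
position: [0.4748, 0.2219, 0.1168]
ee_rot: [0.993, 0.115, -0.001, 0.0]
ft_force: [-0.7, -0.4, -0.2]
grip_width: -0.0
```

Emit:
{"method": "send_rows", "body": {
  "offset": [
    [0,0,3],
    [0,0,6],
    [0,0,9],
    [0,0,9],
    [0,0,9]
  ],
  "roll": [0,0,0,0,0]
}}

```text
clock: 3.53
position: [0.4756, 0.2224, 0.1098]
ee_rot: [0.993, 0.115, 0.0, 0.0]
ft_force: [-3.7, -2.8, 11.5]
grip_width: -0.004
```

Emit:
{"method": "send_rows", "body": {
  "offset": [
    [0,0,2],
    [0,0,4],
    [0,0,6],
    [0,0,7],
    [0,0,7]
  ],
  "roll": [0,0,0,0,0]
}}

```text
clock: 3.95
position: [0.4756, 0.2224, 0.1021]
ee_rot: [0.993, 0.115, 0.0, -0.0]
ft_force: [-1.0, 0.1, 3.7]
grip_width: 0.0
```

```bash
python3 - <<'E'
from h import *
im,d,p=cam("side"); a=im[180:300,230:390]
cv2.imwrite("pics/c2.png",cv2.resize(a,(800,600),interpolation=cv2.INTER_CUBIC))
o=monitor.get_obs(); print(o["position"],o["ft_force"])
E
```

```text
[0.47558759 0.22240039 0.10217952] [-1.42052559 -0.38683762  4.4078401 ]
```

View pics/c2.png

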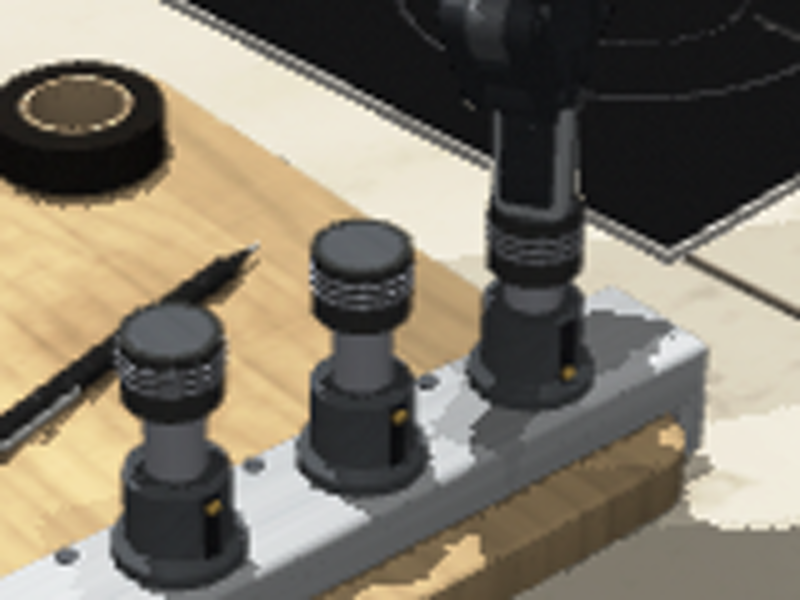

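The right punch has fired: its brass pointer is at the bottom of the slot (568,372), while the others are still at the top, and the force fell to about 4 N. Next I'll lift, cross over the middle cap and go to the left punch.

Emit:
{"method": "send_rows", "body": {
  "offset": [
    [0,0,-8],
    [0,0,-20],
    [0,0,-35],
    [0,0,-50],
    [0,0,-50]
  ],
  "roll": [0,0,0,0,0]
}}

```text
clock: 4.42
position: [0.4766, 0.2231, 0.1556]
ee_rot: [0.993, 0.115, 0.002, -0.0]
ft_force: [0.8, 0.7, 0.4]
grip_width: -0.001
```

Emit:
{"method": "send_rows", "body": {
  "offset": [
    [14,-21,0],
    [28,-43,0],
    [42,-64,0],
    [56,-85,0],
    [70,-106,0]
  ],
  "roll": [0,0,0,0,0]
}}

```text
clock: 4.83
position: [0.5196, 0.3422, 0.152]
ee_rot: [0.993, 0.115, -0.0, 0.0]
ft_force: [1.0, 0.4, -0.3]
grip_width: 0.001
```

Emit:
{"method": "send_rows", "body": {
  "offset": [
    [0,0,0],
    [0,0,5],
    [0,0,15],
    [0,0,15],
    [0,0,15]
  ],
  "roll": [0,0,0,0,0]
}}

```text
clock: 5.25
position: [0.5191, 0.3399, 0.136]
ee_rot: [0.993, 0.115, -0.001, 0.001]
ft_force: [-0.8, -0.5, 0.4]
grip_width: -0.001
```

```bash
python3 - <<'E'
from h import *
im,d,p=cam("side"); a=im[180:300,230:390]
cv2.imwrite("pics/c3.png",cv2.resize(a,(800,600),interpolation=cv2.INTER_CUBIC))
o=monitor.get_obs(); print(o["position"],o["ft_force"],o["joint_pos"].round(2))
E
```

```text
[0.51935899 0.34025028 0.1367104 ] [ 0.47002456 -0.43945851 -0.31370927] [-0.07  0.51 -0.78  1.56  0.37  1.23 -2.25]
```

View pics/c3.png

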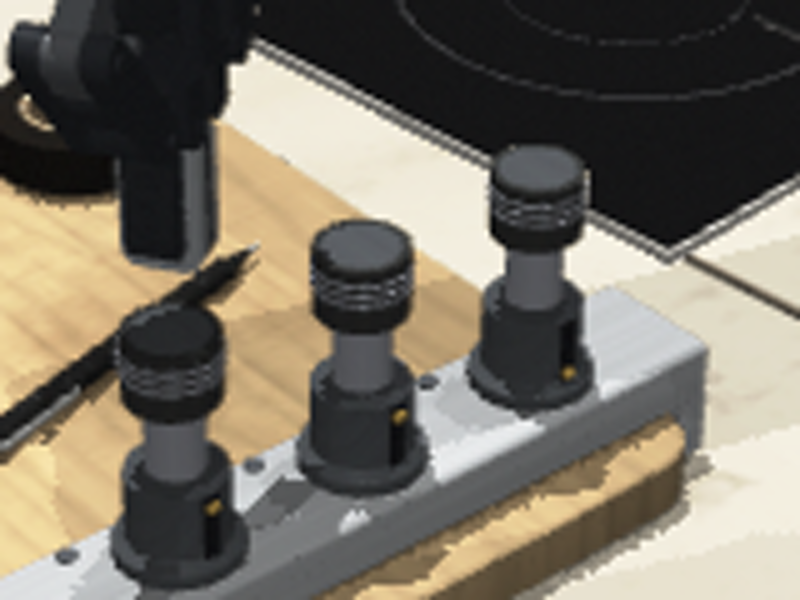

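The right cap is back up with its pointer still down at (568,372). The fingers at (168,250) are above the left cap (172,335), so I'll press that one now.

Emit:
{"method": "send_rows", "body": {
  "offset": [
    [0,-2,5],
    [0,-2,12],
    [0,-2,18],
    [0,-2,22],
    [0,-2,25]
  ],
  "roll": [0,0,0,0,0]
}}

```text
clock: 5.72
position: [0.5186, 0.3431, 0.1116]
ee_rot: [0.993, 0.115, -0.0, 0.0]
ft_force: [-3.6, -3.8, 10.7]
grip_width: 0.003
```

Emit:
{"method": "send_rows", "body": {
  "offset": [
    [0,0,3],
    [0,0,6],
    [0,0,9],
    [0,0,9],
    [0,0,9]
  ],
  "roll": [0,0,0,0,0]
}}

```text
clock: 6.13
position: [0.5186, 0.3431, 0.1029]
ee_rot: [0.993, 0.115, -0.0, 0.0]
ft_force: [-1.9, -3.2, 4.8]
grip_width: -0.005
```

Emit:
{"method": "send_rows", "body": {
  "offset": [
    [0,0,1],
    [0,0,-10],
    [0,0,-25],
    [0,0,-45],
    [0,0,-65]
  ],
  "roll": [0,0,0,0,0]
}}

```text
clock: 6.55
position: [0.5188, 0.3436, 0.1692]
ee_rot: [0.993, 0.115, 0.0, -0.0]
ft_force: [0.7, -0.1, -0.1]
grip_width: -0.001
```

Emit:
{"method": "send_rows", "body": {
  "offset": [
    [0,0,-15],
    [0,0,-30],
    [0,0,-30],
    [0,0,-30],
    [0,0,-30]
  ],
  "roll": [0,0,0,0,0]
}}

```text
clock: 6.97
position: [0.5187, 0.3433, 0.1975]
ee_rot: [0.993, 0.115, -0.0, 0.0]
ft_force: [1.9, -0.5, -0.5]
grip_width: -0.0
```

```bash
python3 - <<'E'
from h import *
im,d,p=cam("side"); a=im[180:300,230:390]
cv2.imwrite("pics/c4.png",cv2.resize(a,(800,600),interpolation=cv2.INTER_CUBIC))
o=monitor.get_obs(); print(o["position"],o["ft_force"],o["clock"],abs(o["joint_velocities"]).max())
E
```

```text
[0.51859623 0.34314007 0.19711375] [-0.05009682 -1.09872883  0.45320171] 7.0167 0.005756969700465042
```

View pics/c4.png

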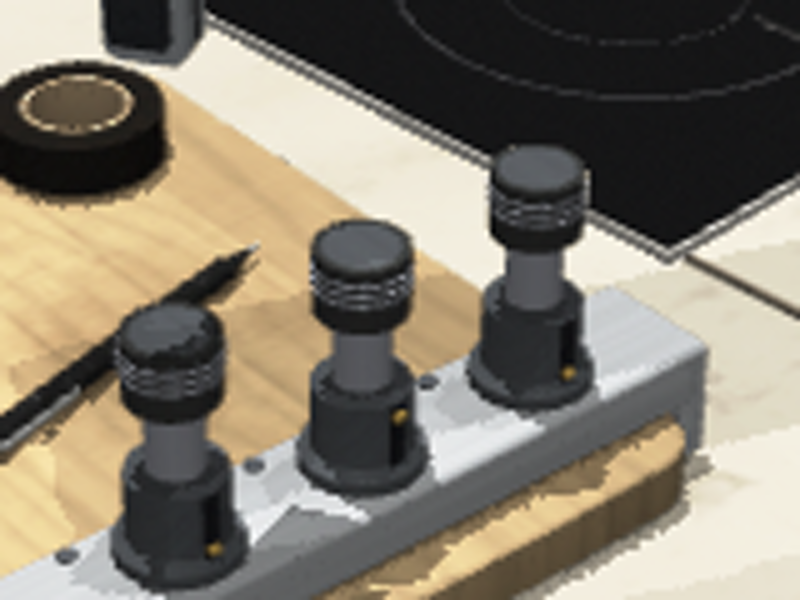

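The left pointer (215,550) and right pointer (568,372) are both at the bottom, and the middle one (400,415) is still at the top. All the caps are up and the gripper is clear, so I'm handing in.

```bash
python3 -c "
from workcell import manip; print(manip.hand_in())"
```

```text
the job is handed in; nothing more can be done
None
```

I pressed the right and left punches straight down with the shut fingertips, about 12 mm and 11 mm. On each, the force fell from about 11 N to 4–5 N as the spring tripped. I then lifted clear and handed in at about 7 s of the 32 s allowed.

In the last picture the left and right brass pointers are at the bottom (fired), and the middle one is still at the top (cocked). All three caps are back up, and the gripper is about 80 mm above them with no contact force beyond sensor noise. No check failed or disagreed; the hand-in itself gave no verdict.

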